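# Line up the tasting board by height

## Task

Stand the syrup bottle, the mustard jar, the jam jar and the kitchen timer on the tasting board in order of height: one in the middle of each cork coaster, upright, the tallest next to the price card and the shortest next to the tea light. Leave the price card and the tea light where they stand.

Things in the scene. Friction and masses are not known exactly. Their poses are not given: they have to be found in the camera images.
- syrup_bottle: Glass syrup bottle, dark red, with a green screw cap; the tallest of the four: 190 mm tall, round, 56 mm across up to 115 mm above its foot, then tapering: 44 mm at 140 mm, 36 mm at 165 mm, 29 mm at 183 mm. It can be gripped from above at the upper part, 155 to 175 mm up. About 0.38 kg. Origin: centre of the foot; z up.
- mustard_jar: Clear round jar of mustard with a yellow lid; second tallest: 112 mm tall, 68 mm across at the body, lid 64 mm across over the top 11 mm. Grip it across the body or lid. About 0.44 kg. Origin: centre of the underside; z up.
- jam_jar: Clear round jar of red strawberry jam with a red lid; third tallest: 97 mm tall, 65 mm across at body and lid. About 0.36 kg. Origin: centre of the underside; z up.
- dough_timer: Cream round wind-up kitchen timer with a wooden grip bar on top; the shortest: 56 mm tall, 64 mm across. The bar is 8 mm thick (along the timer's x), 34 mm long (along its y) and rises from 46 to 56 mm above the foot; the dial below it does not turn. Take it by the bar, fingers closing along the timer's x, or round the body, which is 64 mm wide from 23 to 47 mm up. About 0.12 kg. Origin: centre of the underside; z up.
- price_card: Small white price card, 50 mm wide, 84 mm tall, standing in a slotted log (27 x 45 mm, 28 mm high). It is loose and stands at one end of the dark wooden tasting board, on either side. It marks the tall end of the row and must stay put. The board is fixed, 580 x 88 mm and 18 mm high; card and tea light stand on it 260 mm either side of its middle. Origin: centre of the log's underside.
- tea_light: Tea light in a metal cup, 38 mm across, 15 mm high, loose, standing on the tasting board at the end opposite the price card. It must stay put. Origin: centre of the underside.
- coaster_a: One of four equal round cork coasters, 82 mm across and 6 mm thick, fixed on the tasting board in a straight row, 115 mm from centre to centre; the end ones are 87.5 mm from the card and the tea light. The letter does not tell its place in the row: which coaster lies where changes. Origin: centre of its underside, 18 mm above the counter, so its top is 6 mm above the origin; z up.
- coaster_b: One of four equal round cork coasters, 82 mm across and 6 mm thick, fixed on the tasting board in a straight row, 115 mm from centre to centre; the end ones are 87.5 mm from the card and the tea light. The letter does not tell its place in the row: which coaster lies where changes. Origin: centre of its underside, 18 mm above the counter, so its top is 6 mm above the origin; z up.
- coaster_c: One of four equal round cork coasters, 82 mm across and 6 mm thick, fixed on the tasting board in a straight row, 115 mm from centre to centre; the end ones are 87.5 mm from the card and the tea light. The letter does not tell its place in the row: which coaster lies where changes. Origin: centre of its underside, 18 mm above the counter, so its top is 6 mm above the origin; z up.
- coaster_d: One of four equal round cork coasters, 82 mm across and 6 mm thick, fixed on the tasting board in a straight row, 115 mm from centre to centre; the end ones are 87.5 mm from the card and the tea light. The letter does not tell its place in the row: which coaster lies where changes. Origin: centre of its underside, 18 mm above the counter, so its top is 6 mm above the origin; z up.
Things that resemble listed ones, but are neither listed nor needed, are in the scene too. What is shaped like the mustard_jar but purple is not meant.

How it is judged:
At the end, for the whole second after the job is handed in: From the price card to the tea light stand syrup bottle, mustard jar, jam jar, timer, each upright (within 0.1 rad), at rest on its coaster with its centre within 13 mm of the coaster's; the card and the tea light have moved less than 20 mm (((horizontal distance between syrup_bottle and coaster_a below 0.013 m and z of syrup_bottle in the frame of coaster_a between 0.002 and 0.01 m) or (horizontal distance between syrup_bottle and coaster_b below 0.013 m and z of syrup_bottle in the frame of coaster_b between 0.002 and 0.01 m) or (horizontal distance between syrup_bottle and coaster_c below 0.013 m and z of syrup_bottle in the frame of coaster_c between 0.002 and 0.01 m) or (horizontal distance between syrup_bottle and coaster_d below 0.013 m and z of syrup_bottle in the frame of coaster_d between 0.002 and 0.01 m)) and horizontal distance between syrup_bottle and price_card below 0.125 m and angle between each of syrup_bottle, mustard_jar, jam_jar, dough_timer's own z axis and vertical below 0.1 rad and linear speed of each of syrup_bottle, mustard_jar, jam_jar, dough_timer below 0.02 m/s and angular speed of each of syrup_bottle, mustard_jar, jam_jar, dough_timer below 0.2 rad/s and ((horizontal distance between mustard_jar and coaster_a below 0.013 m and z of mustard_jar in the frame of coaster_a between 0.002 and 0.01 m) or (horizontal distance between mustard_jar and coaster_b below 0.013 m and z of mustard_jar in the frame of coaster_b between 0.002 and 0.01 m) or (horizontal distance between mustard_jar and coaster_c below 0.013 m and z of mustard_jar in the frame of coaster_c between 0.002 and 0.01 m) or (horizontal distance between mustard_jar and coaster_d below 0.013 m and z of mustard_jar in the frame of coaster_d between 0.002 and 0.01 m)) and horizontal distance between mustard_jar and price_card between 0.165 and 0.24 m and ((horizontal distance between jam_jar and coaster_a below 0.013 m and z of jam_jar in the frame of coaster_a between 0.002 and 0.01 m) or (horizontal distance between jam_jar and coaster_b below 0.013 m and z of jam_jar in the frame of coaster_b between 0.002 and 0.01 m) or (horizontal distance between jam_jar and coaster_c below 0.013 m and z of jam_jar in the frame of coaster_c between 0.002 and 0.01 m) or (horizontal distance between jam_jar and coaster_d below 0.013 m and z of jam_jar in the frame of coaster_d between 0.002 and 0.01 m)) and horizontal distance between jam_jar and price_card between 0.28 and 0.355 m and ((horizontal distance between dough_timer and coaster_a below 0.013 m and z of dough_timer in the frame of coaster_a between 0.002 and 0.01 m) or (horizontal distance between dough_timer and coaster_b below 0.013 m and z of dough_timer in the frame of coaster_b between 0.002 and 0.01 m) or (horizontal distance between dough_timer and coaster_c below 0.013 m and z of dough_timer in the frame of coaster_c between 0.002 and 0.01 m) or (horizontal distance between dough_timer and coaster_d below 0.013 m and z of dough_timer in the frame of coaster_d between 0.002 and 0.01 m)) and horizontal distance between dough_timer and price_card above 0.395 m and distance of each of price_card, tea_light from where it was at the start of the episode below 0.02 m); the robot touches nothing.
It fails at once if the price card is shifted or knocked over (distance of price_card from where it was at the start of the episode above 0.03 m or angle between price_card's own z axis and vertical above 0.5 rad).
It fails at once if the tea light is shifted (distance of tea_light from where it was at the start of the episode above 0.03 m).
It also fails if it takes over 99 s, if anything falls off the work surface, if the arm or the gripper's body presses on something with over 40 N, if the wrist force passes 120 N, or if a joint passes its speed limit or range.

## Robot

A 6-joint arm with a two-finger parallel gripper is mounted at the origin on a cart in front of the work surface, level with it; the furniture and walls round the work are solid. World frame = base frame: x ahead of the robot, y to its left, z up, the work surface at z = 0. Lengths are in m, angles in rad, forces in N, time in s.
With the tool pointing down it reaches from about 0.375 to 0.9 m from the base axis. Payload 3.1 kg.
Tool frame: the origin (TCP) lies midway between the tips of the shut fingers; the grasp point (between the pads) lies 19 mm behind it; z points along the fingers, y is the line along which they close (so a half turn about z gives the same grasp; the last joint's range is limited). The gripper opens to 87 mm and grips with 3 to 60 N. Pads are 19 mm wide; open, the fingers measure 117 mm over their backs; the gripper's body (75 mm by 190 mm) begins 51 mm behind the grasp point.
Start: joints at [1.149, 0.527, 1.433, -0, 1.181, -0.178], TCP at [0.151, 0.607, 0.223] pointing down, gripper open.
Joint ranges: [-3.08, 3.08], [-0.75, 2.2], [0.22, 2.44], [-1.43, 4.57], [0, 2.65], [-2.85, 2.85]. Speed limits (rad/s): [2.79, 2.79, 3.14, 3.14, 3.14, 3.14].

## Interface

Orientations are given as a unit quaternion [x, y, z, w].
In Python, from rig import status, imaging, order gives the robot as it stands.
- The arm moves only by the tool arm_command, never from a script. Its argument "deltas" is one flat list of numbers, 5 for each row, row after row: the opening, from -1 (shut) to 1 (fully open), so that 0 is half open, then the shift along the tool's x, y, z in m, then the turn about the tool's z in rad. In form: [gripper, tx, ty, tz, roll, gripper, tx, ty, tz, roll, ...]. A call has 1 to 12 rows; each row shifts and turns the commanded pose from where the row before left it, along the tool's axes as they then stand; what a row does not reach is not made up. A row lasts 1/8 s, in which the tool goes at most 62.5 mm and 10.7 degrees, less where a joint would pass 70% of its speed; a pose out of reach is approached as far as the arm can. A call with a gripper value outside its range is refused whole. The fingers move at their own pace and stop on an object; "newtons" is the grip in N (left out, the last holds). Time passes only in rows, so rows that do not move let the fingers close. It gives the time, the measured TCP pose, the force, the opening and the grip force at its end, in the units of the state.
- status.get_obs(): the state, without advancing time (a new reading comes with each control period).
- imaging.camera(name): name is "side" or "top" or "wrist"; returns (picture, depth): 480x640x3 uint8, red, green, blue; 480x640 float32, m along the optical axis (not along the pixel's ray), 0 where there is no reading.
- imaging.camera_params(name): a dict with "intrinsics" (3x3 intrinsics, pixels), "k1" (the pictures are not rectified: a ray, as slopes to the right and down, at radius r is drawn at 1 + k1 r^2 times it, then the intrinsics apply), "camera_from_world" (4x4, takes a point from world to camera coordinates). Camera axes: x right, y up, looking along -z (the intrinsics and any distortion apply to the point x, -y, -z); pixel columns grow to the right and rows downward; lengths in m; the calibration is good to about 2 mm. A picture is of the moment at which its call begins: read the wrist's pose just before it. camera_params takes no time and is no camera call; for the wrist camera it gives the pose at the moment of the call.
- order.hand_in(): hands the job in; it is judged then, once.
The state is a dict: "time": time; "q": joint angles; "joint_velocities": joint speeds; "joint_torque": joint torques, N m; "position": TCP position; "tool_rot": TCP orientation; "ft_force": force on the tool from outside, world axes, zero at the start; "moment": the same for the moment, N m; "grip_width": finger opening in m; "grip_force": force on a finger pad.
Only numpy, scipy, OpenCV 4.12 (cv2) and the standard library are available. Lean on these libraries where they do the work, as an engineer would, in place of code of your own. Each camera call takes 0.05 s, during which the arm holds its last target. There are 200 camera calls.

## Working session

There is one attempt and no reset: what is moved stays moved. The work goes in short steps, Python scripts to look and compute and a tool call to move; the robot and the scene stay as the last step left them, time stands still between calls to the robot, and variables do not carry over. Pictures are saved under pics/ and viewed, at most 14 in all, crops included, and the job is handed in when it is done.

Besides the shell and the picture viewer there is one more tool, called as a command line: name --argument value ..., lists and objects as JSON in quotes. arm_command: Moves the arm, as the interface text tells. Its arguments: {"type":"object","properties":{"deltas":{"type":"array"},"newtons":{"type":"number"}},"required":["deltas"]}

```bash
mkdir -p pics; cat > h.py <<'E'
import numpy as np, cv2
from rig import status, imaging, order
def grab(n):
    p=imaging.camera_params(n); im,d=imaging.camera(n); return im,d,p
def world(p,d):
    """world point per pixel from depth"""
    K=np.array(p["intrinsics"]);T=np.linalg.inv(np.array(p["camera_from_world"]))
    u,v=np.meshgrid(np.arange(640),np.arange(480))
    q=cv2.undistortPoints(np.stack([u,v],-1).reshape(-1,1,2).astype(np.float64),K,np.array([p["k1"],0,0,0,0.])).reshape(480,640,2)
    c=np.stack([q[...,0]*d,-q[...,1]*d,-d,np.ones_like(d)],-1)
    return (c@T.T)[...,:3]
def save(n,im): cv2.imwrite("pics/"+n,cv2.cvtColor(im,cv2.COLOR_RGB2BGR))
E
python3 - <<'E'
from h import *
for n in("top","side"):
    im,d,p=grab(n); save(n+"0.png",im); np.savez(n+"0.npz",im=im,d=d,w=world(p,d))
    print(n,np.round(np.linalg.inv(p["camera_from_world"]),3).tolist(),p["k1"],(d==0).mean())
o=status.get_obs();print(o["position"],o["tool_rot"],o["grip_width"],o["time"])
E
```

```text
top [[0.015, 0.993, -0.121, 0.362], [-1.0, 0.016, 0.007, -0.007], [0.009, 0.121, 0.993, 1.408], [0.0, 0.0, 0.0, 1.0]] 0.06042286586987364 0.00388671875
side [[0.923, 0.213, -0.322, 0.13], [-0.385, 0.544, -0.745, -0.978], [0.017, 0.812, 0.584, 0.768], [0.0, 0.0, 0.0, 1.0]] 0.05217012419832746 0.012506510416666667
[0.15057347 0.6059252  0.22166926] [ 1.21606280e-01  9.92577937e-01 -9.33523147e-04 -2.81563847e-04] 0.08700327349850574 0.1
```

View pics/top0.png

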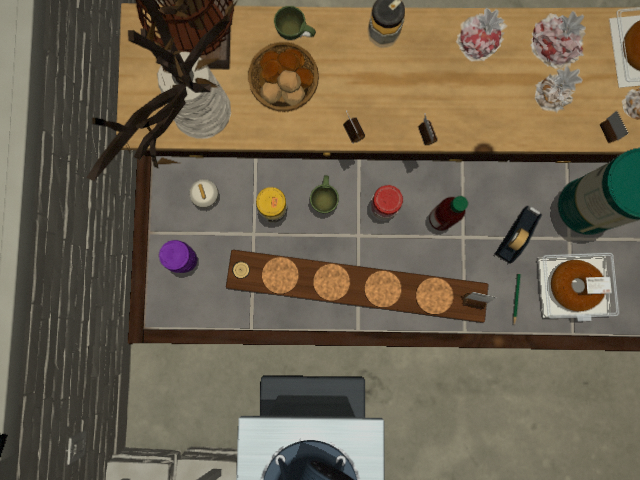

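View pics/side0.png

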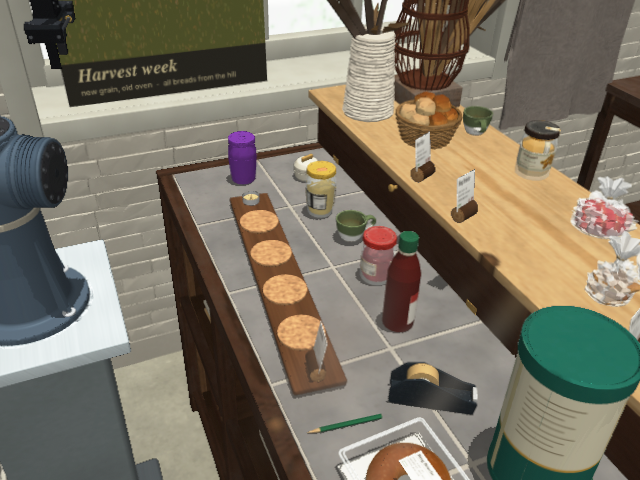

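The top view shows these candidates:
- **Mustard:** yellow lid (271,203). Not the purple jar (178,256) or the dark-lidded jar on the shelf (387,20).
- **Jam:** red lid (388,201).
- **Syrup:** dark red with a green cap (459,204). Not the big green tin (610,195).
- **Timer:** cream with a bar (204,193).
- **Card:** (478,298) on the board, so the right end is the tall end. Not the shelf cards at (354,130) and (428,130).
- **Tea light:** (241,269).
- **Coasters:** (280,275), (331,282), (382,289), (434,295).

The side view agrees with this.

```bash
python3 - <<'E'
from h import *
z=np.load("top0.npz");im,w=z["im"],z["w"]
hsv=cv2.cvtColor(im,cv2.COLOR_RGB2HSV)
def box(u,v,r,zl,zh):
    m=np.zeros((480,640),bool);m[v-r:v+r,u-r:u+r]=1
    return m&(w[...,2]>zl)&(w[...,2]<zh)
def circ(name,u,v,r,zl,zh):
    m=box(u,v,r,zl,zh);p=w[m]
    (cx,cy),R=cv2.minEnclosingCircle(p[:,:2].astype(np.float32))
    lo,hi=np.percentile(p,2,0),np.percentile(p,98,0)
    print(name,m.sum(),"circ",round(cx,4),round(cy,4),round(R,4),"mid",np.round((lo+hi)/2,4)[:2],"zmed",round(float(np.median(p[:,2])),4),"mean",np.round(p.mean(0),4))
circ("mustard",271,203,24,.100,.125)
circ("jam",388,201,24,.087,.11)
circ("cap",460,203,16,.180,.2)
circ("timer",204,193,24,.035,.06);circ("bar",204,191,18,.05,.062)
circ("tea",241,269,12,.026,.045); circ("card",478,297,20,.03,.12)
circ("purple",178,254,26,.1,.125)
circ("mug",324,198,24,.03,.12)
for i,(u,v) in enumerate([(280,275),(331,282),(382,289),(434,295)]):
    m=np.zeros((480,640),bool);m[v-24:v+24,u-24:u+24]=1
    m&=(hsv[...,2]>150)&(hsv[...,0]<22)&(hsv[...,1]>70)&(w[...,2]<.04)
    c=max(cv2.findContours(m.astype(np.uint8),0,1)[0],key=cv2.contourArea)
    (cx,cy),R=cv2.minEnclosingCircle(c);M=cv2.moments(c);a,b=M["m10"]/M["m00"],M["m01"]/M["m00"]
    p=w[m];print("coaster",i,round(a,1),round(b,1),round(R,1),np.round(p.mean(0),4),"R",round(np.ptp(p[:,1])/2,4))
# walls
for u,v in[(320,100),(320,152),(320,157),(320,162),(320,230),(145,200),(320,330),(138,200),(520,235),(610,195)]: print((u,v),np.round(w[v,u],3))
crop=np.hstack([cv2.resize(im[v-28:v+28,u-28:u+28],(199,199),interpolation=2) for u,v in[(271,203),(388,201),(452,212),(204,193)]])
save("crop0.png",crop)
z=np.load("side0.npz");w=z["w"]
for n,u,v in[("mlid",322,170),("jlid",380,236),("cap",409,240),("timer",307,166),("card",321,345)]:
    m=box(u,v,5,-.1,.4);print(n,np.round(np.median(w[m],0),3))
E
```

```text
mustard 708 circ 0.6097 0.0918 0.0319 mid [0.6088 0.0912] zmed 0.1123 mean [0.6084 0.0914 0.1122]
jam 687 circ 0.6213 -0.1575 0.0322 mid [ 0.6206 -0.1569] zmed 0.0972 mean [ 0.6203 -0.157   0.097 ]
cap 212 circ 0.5965 -0.2896 0.0166 mid [ 0.5963 -0.2892] zmed 0.1893 mean [ 0.5958 -0.2889  0.1891]
timer 563 circ 0.6398 0.2471 0.0315 mid [0.6398 0.2468] zmed 0.0441 mean [0.6389 0.2461 0.0445]
bar 74 circ 0.6373 0.2463 0.0218 mid [0.6395 0.2479] zmed 0.0549 mean [0.639  0.2473 0.0549]
tea 143 circ 0.4718 0.1611 0.0204 mid [0.4713 0.1605] zmed 0.0287 mean [0.4718 0.1608 0.0295]
card 339 circ 0.4126 -0.357 0.0253 mid [ 0.4104 -0.3572] zmed 0.0504 mean [ 0.4118 -0.3552  0.0603]
purple 761 circ 0.4928 0.2892 0.0326 mid [0.4931 0.2887] zmed 0.1123 mean [0.4928 0.2885 0.1122]
mug 282 circ 0.6411 -0.0219 0.0428 mid [ 0.6399 -0.0214] zmed 0.0462 mean [ 0.6417 -0.0229  0.045 ]
coaster 0 279.8 274.7 18.1 [0.4607 0.0736 0.0244] R 0.0393
coaster 1 331.1 281.6 18.1 [ 0.4473 -0.0408  0.0243] R 0.039
coaster 2 382.5 288.5 18.1 [ 0.4339 -0.1546  0.0245] R 0.0391
coaster 3 434.2 295.4 18.4 [ 0.4203 -0.2689  0.0244] R 0.0401
(320, 100) [ 0.818 -0.01   0.149]
(320, 152) [ 0.711 -0.011  0.138]
(320, 157) [ 0.728 -0.012  0.034]
(320, 162) [ 0.725 -0.012  0.   ]
(320, 230) [ 0.566 -0.014 -0.001]
(145, 200) [0.628 0.385 0.002]
(320, 330) [ 0.34  -0.018 -0.003]
(138, 200) [ 0.629  0.401 -0.   ]
(520, 235) [ 0.552 -0.446  0.069]
(610, 195) [ 0.606 -0.558  0.243]
mlid [0.606 0.084 0.113]
jlid [ 0.62  -0.157  0.097]
cap [ 0.59  -0.296  0.189]
timer [0.621 0.225 0.047]
card [ 0.414 -0.359  0.08 ]
```

View pics/crop0.png

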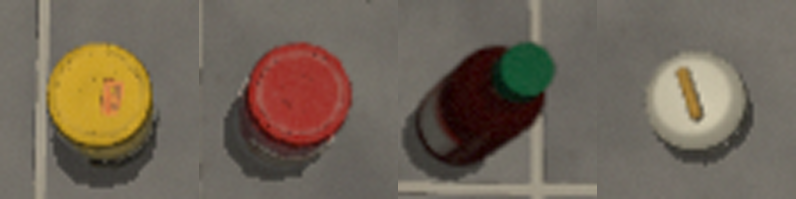

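The wrist camera isn't needed: all heights and spacings match the description (112, 97, 189 and 55 mm tall, coasters 115 mm apart). I'll take the syrup bottle first.

arm_command --deltas '[1,0,0,-0.035,-0.122,1,0,0,-0.035,-0.122,1,-0.025,-0.05,0,0,1,-0.025,-0.05,0,0,1,-0.025,-0.05,0,0,1,-0.025,-0.05,0,0,1,-0.025,-0.05,0,0,1,-0.025,-0.05,0,0,1,-0.025,-0.05,0,0,1,-0.025,-0.05,0,0,1,-0.025,-0.05,0,0,1,-0.025,-0.05,0,0]' --newtons 25

```text
time: 1.6
position: [0.4013, 0.1049, 0.2925]
tool_rot: [-0.0, 1.0, 0.0, 0.0]
ft_force: [0.9, 0.6, -0.1]
grip_width: 0.0872
grip_force: 0.0
```

arm_command --deltas '[1,-0.0244,-0.0493,0,0,1,-0.0244,-0.0493,0,0,1,-0.0244,-0.0493,0,0,1,-0.0244,-0.0493,0,0,1,-0.0244,-0.0493,0,0,1,-0.0244,-0.0493,0,0,1,-0.0244,-0.0493,0,0,1,-0.0244,-0.0493,0,0,1,0,0,0,0,1,0,0,0,0]'

```text
time: 2.85
position: [0.5954, -0.2871, 0.2915]
tool_rot: [0.0, 1.0, 0.001, -0.001]
ft_force: [0.6, -0.7, 0.5]
grip_width: 0.087
grip_force: 0.0
```

arm_command --deltas '[1,-0.001,-0.002,0.04,0,1,0,0,0.04,0,1,0,0,0.04,0,1,0,0,0.0285,0,1,0,0,0,0,-1,0,0,0,0,-1,0,0,0,0,-1,0,0,0,0,-1,0,0,0,0,-1,0,0,0,0]' --newtons 30

```text
time: 4.1
position: [0.5973, -0.2899, 0.1443]
tool_rot: [-0.0, 1.0, -0.0, 0.0]
ft_force: [-0.2, -0.6, -0.2]
grip_width: 0.0452
grip_force: 0.0
```

arm_command --deltas '[-1,0,0,0,0,-1,0,0,0,0,-1,0,0,0,0,-1,0,0,0,0,-1,0,0,0,0,-1,0,0,-0.01,0,-1,0,0,-0.02,0,-1,0,0,-0.03,0,-1,0,0,0,0]'

```text
time: 5.22
position: [0.5989, -0.2913, 0.2067]
tool_rot: [-0.0, 1.0, -0.002, 0.003]
ft_force: [0.4, 0.5, -3.1]
grip_width: 0.0374
grip_force: 28.8
```

arm_command --deltas '[-1,0.0293,0.0036,0,0,-1,0.0293,0.0036,0,0,-1,0.0293,0.0036,0,0,-1,0.0293,0.0036,0,0,-1,0.0293,0.0036,0,0,-1,0.0293,0.0036,0,0,-1,0,0,0,0,-1,0,0,0.014,0,-1,0,0,0.01,0,-1,0,0,0.005,0,-1,0,0,0,0,-1,0,0,0,0]'

```text
time: 6.72
position: [0.4218, -0.2684, 0.1751]
tool_rot: [-0.0, 1.0, -0.0, 0.0]
ft_force: [0.2, 0.7, -2.6]
grip_width: 0.037
grip_force: 29.2
```

```bash
python3 - <<'E'
from h import *
P=[];F=[]
for i in range(3):
    im,d,p=grab("top");o=status.get_obs();P.append(o["position"]);F.append(o["ft_force"])
print(np.mean(P,0),np.std(P,0),np.mean(F,0),o["time"])
w=world(p,d)
im2,_,_=grab("side");save("s1.png",im2[180:420,220:540])
m=np.zeros((480,640),bool);m[255:330,400:475]=1
hs=cv2.cvtColor(im,cv2.COLOR_RGB2HSV)
m&=(hs[...,0]>60)&(hs[...,0]<90)&(hs[...,1]>120)
print(m.sum(),w[m].mean(0) if m.any() else 0)
E
```

```text
[ 0.42170659 -0.26844739  0.17534978] [3.96852766e-05 5.09987601e-06 4.40896333e-05] [ 0.54011998 -0.02915604 -3.12789882] 6.875
0 0
```

arm_command --deltas '[-1,0,0,0.004,0,-1,0,0,0.002,0,-1,0,0,0,0,-1,0,0,0,0]'

```text
time: 7.42
position: [0.4214, -0.2683, 0.169]
tool_rot: [-0.0, 1.0, 0.0, -0.0]
ft_force: [-0.4, -0.6, -3.1]
grip_width: 0.0368
grip_force: 29.2
```

View pics/s1.png

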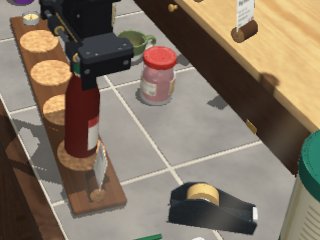

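The bottle hangs upright over the coaster next to the card, its foot at about crop (80,155).

arm_command --deltas '[-1,0,0,0.001,0,-1,0,0,0.001,0,-1,0,0,0,0]'

```text
time: 7.8
position: [0.4219, -0.2686, 0.168]
tool_rot: [-0.0, 1.0, -0.001, 0.001]
ft_force: [-1.1, 1.4, 5.2]
grip_width: 0.0376
grip_force: 29.9
```

arm_command --deltas '[0,0,0,0,0,0,0,0,0,0,1,0,0,0,0,1,0,0,0,0,1,0,0,-0.01,0,1,0,0,-0.02,0,1,0,0,-0.03,0,1,0,0,-0.04,0,1,0,0,0,0]'

```text
time: 8.93
position: [0.4232, -0.2699, 0.2708]
tool_rot: [-0.0, 1.0, -0.003, 0.003]
ft_force: [0.1, -1.0, -0.9]
grip_width: 0.0868
grip_force: 0.0
```

```bash
cat >> h.py <<'E'
def tops(c,zl,zh,win=.06):
    """centre of what tops out between zl,zh near world point c, from top camera"""
    im,d,p=grab("top");w=world(p,d)
    m=(abs(w[...,0]-c[0])<win)&(abs(w[...,1]-c[1])<win)&(w[...,2]>zl)&(w[...,2]<zh)
    (x,y),R=cv2.minEnclosingCircle(w[m][:,:2].astype(np.float32))
    return m.sum(),round(x,4),round(y,4),round(R,4),np.round(w[m].mean(0),4)
E
python3 - <<'E'
from h import *
print(status.get_obs()["position"],status.get_obs()["grip_width"])
im,d,p=grab("side");save("s2.png",im[180:420,220:540]);w=world(p,d)
m=(abs(w[...,0]-.42)<.05)&(abs(w[...,1]+.269)<.05)&(w[...,2]>.19)&(w[...,2]<.216)
hs=cv2.cvtColor(im,cv2.COLOR_RGB2HSV);m&=(hs[...,0]>60)&(hs[...,1]>120)
print(m.sum(),w[m].mean(0),w[m].max(0),w[m].min(0))
E
```

```text
[ 0.42316026 -0.26990354  0.27076381] 0.08678268100658022
356 [ 0.41524766 -0.27518612  0.20761316] [ 0.43097584 -0.25705867  0.21592758] [ 0.40202642 -0.28505511  0.19053472]
```

arm_command --deltas '[1,-0.0234,0.045,0,0,1,-0.0234,0.045,0,0,1,-0.0234,0.045,0,0,1,-0.0234,0.045,0,0,1,-0.0234,0.045,0,0,1,-0.0234,0.045,0,0,1,-0.0234,0.045,0,0,1,-0.0237,0.045,0,0,1,0,0,0.05,0,1,0,0,0.05,0,1,0,0,0.02,0,1,0,0,0,0]'

```text
time: 10.48
position: [0.6063, 0.0919, 0.1438]
tool_rot: [-0.0, 1.0, 0.0, -0.004]
ft_force: [0.4, 0.5, 0.3]
grip_width: 0.0868
grip_force: 0.0
```

arm_command --deltas '[1,-0.001,0,0.03,0,1,0,0,0.03,0,1,0,0,0.018,0,1,0,0,0,0,-1,0,0,0,0,-1,0,0,0,0,-1,0,0,0,0,-1,0,0,0,0,-1,0,0,0,0]'

```text
time: 11.6
position: [0.6104, 0.0918, 0.0699]
tool_rot: [-0.0, 1.0, -0.0, 0.001]
ft_force: [-0.6, -0.4, 6.6]
grip_width: 0.0641
grip_force: 30.0
```

arm_command --deltas '[1,0,0,0,0,1,0,0,0,0,1,0,0,0.012,0,1,0,0,0,0,-1,0,0,0,0,-1,0,0,0,0,-1,0,0,0,0,-1,0,0,0,0,-1,0,0,0,0]'

```text
time: 12.72
position: [0.61, 0.0918, 0.0573]
tool_rot: [-0.0, 1.0, 0.0, 0.0]
ft_force: [0.5, -0.1, 0.5]
grip_width: 0.0637
grip_force: 29.9
```

arm_command --deltas '[-1,0,0,-0.01,0,-1,0,0,-0.02,0,-1,0,0,-0.03,0,-1,0,0,-0.03,0,-1,0,0,0,0]'

```text
time: 13.35
position: [0.6114, 0.0918, 0.1493]
tool_rot: [-0.0, 1.0, -0.0, 0.003]
ft_force: [0.1, 0.3, -4.5]
grip_width: 0.0635
grip_force: 30.0
```

```bash
python3 - <<'E'
from h import *
im,d,p=grab("side");save("s3.png",im[60:300,200:520])
E
```

```text
(no output)
```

View pics/s3.png

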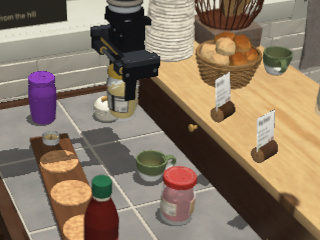

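arm_command --deltas '[-1,0.05,0,0,0,-1,0.05,0,0,0,-1,0.0756,0,0,0,-1,0,0,0,0.1745,-1,0,0,0,0.1745,-1,0,0,0,0.1745,-1,0,0,0,0.1745,-1,0,0,0,0.1745,-1,0,0,0,0.1745,-1,0,0,0,0.1745,-1,0,0,0,0.1745,-1,0,0,0,0.1745]'

```text
time: 14.9
position: [0.4459, 0.0918, 0.1457]
tool_rot: [0.709, 0.705, -0.001, -0.001]
ft_force: [-0.2, 0.4, -5.1]
grip_width: 0.0634
grip_force: 30.1
```

arm_command --deltas '[-1,-0.0494,-0.0026,0,0,-1,-0.0494,-0.0026,0,0,-1,-0.0494,-0.0026,0,0,-1,-0.0494,-0.0026,0,0,-1,-0.0494,-0.0026,0,0,-1,0,0,0.03,0,-1,0,0,0.02,0,-1,0,0,0.008,0,-1,0,0,0,0,-1,0,0,0,0]'

```text
time: 16.15
position: [0.4349, -0.1553, 0.0894]
tool_rot: [0.707, 0.707, 0.0, 0.0]
ft_force: [0.1, 0.4, -4.9]
grip_width: 0.0638
grip_force: 30.1
```

arm_command --deltas '[-1,0,0,0.004,0,-1,0,0,0.002,0,-1,0,0,0,0]'

```text
time: 16.52
position: [0.4344, -0.1552, 0.0831]
tool_rot: [0.707, 0.707, -0.0, 0.0]
ft_force: [-0.0, 0.9, -4.6]
grip_width: 0.0637
grip_force: 30.1
```

arm_command --deltas '[-1,0,0,0.0015,0,-1,0,0,0.0015,0,-1,0,0,0,0]'

```text
time: 16.9
position: [0.4346, -0.1549, 0.0812]
tool_rot: [0.707, 0.707, 0.0, 0.0]
ft_force: [-0.7, 2.0, 7.7]
grip_width: 0.0634
grip_force: 29.7
```

arm_command --deltas '[0.6,0,0,0,0,1,0,0,0,0,1,0,0,0,0,1,0,0,-0.02,0,1,0,0,-0.03,0,1,0,0,-0.05,0,1,0,0,-0.05,0,1,0,0,0,-0.1745,1,0,0,0,-0.1745,1,0,0,0,-0.1745,1,0,0,0,-0.1745,1,0,0,0,-0.1745]'

```text
time: 18.4
position: [0.4343, -0.1552, 0.2299]
tool_rot: [0.339, 0.941, 0.0, -0.0]
ft_force: [0.1, -0.2, 0.4]
grip_width: 0.0869
grip_force: 0.0
```

arm_command --deltas '[1,0,0,0,-0.1745,1,0,0,0,-0.1745,1,0,0,0,-0.1745,1,0,0,0,-0.1745,1,-0.0467,0,0,0,1,-0.0467,0,0,0,1,-0.0467,0,0,0,1,-0.0467,-0.001,0,0,1,0,0,0.04,0,1,0,0,0.04,0,1,0,0,0.02,0,1,0,0,0,0]'

```text
time: 19.9
position: [0.6197, -0.1556, 0.1277]
tool_rot: [-0.0, 1.0, 0.001, -0.002]
ft_force: [0.4, 0.3, -0.9]
grip_width: 0.0872
grip_force: 0.0
```

```bash
python3 - <<'E'
from h import *
im,d,p=grab("side");save("s4.png",im[150:400,200:520])
E
```

```text
(no output)
```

View pics/s4.png

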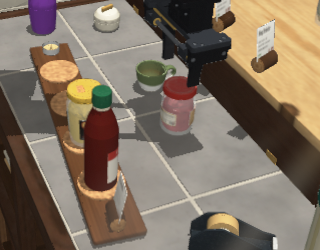

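Syrup (crop 100,150) and mustard (85,115) stand upright on their coasters. The gripper is over the jam jar at crop (180,100).

arm_command --deltas '[1,0,0,0.03,0,1,0,0,0.03,0,1,0,0,0.016,0,1,0,0,0,0,-1,0,0,0,0,-1,0,0,0,0,-1,0,0,0,0,-1,0,0,0,0,-1,0,0,0,0]'

```text
time: 21.08
position: [0.6219, -0.1569, 0.0549]
tool_rot: [-0.0, 1.0, -0.001, 0.001]
ft_force: [-0.7, -2.0, 3.7]
grip_width: 0.0626
grip_force: 30.0
```

arm_command --deltas '[-1,0,0,-0.01,0,-1,0,0,-0.03,0,-1,0,0,-0.03,0,-1,0,0,-0.03,0,-1,0.0347,0.0232,0,0,-1,0.0347,0.0232,0,0,-1,0.0347,0.0232,0,0,-1,0.0347,0.0232,0,0,-1,0.0347,0.0232,0,0,-1,0,0,0,0,-1,0,0,0.03,0,-1,0,0,0,0]'

```text
time: 22.58
position: [0.4467, -0.0399, 0.1229]
tool_rot: [0.0, 1.0, 0.001, -0.002]
ft_force: [-0.4, 0.3, -3.2]
grip_width: 0.063
grip_force: 30.0
```

arm_command --deltas '[-1,0,0,0.025,0,-1,0,0,0.015,0,-1,0,0,0.004,0,-1,0,0,0.001,0,-1,0,0,0.001,0,-1,0,0,0,0]'

```text
time: 23.32
position: [0.4485, -0.0405, 0.0789]
tool_rot: [-0.0, 1.0, -0.0, 0.001]
ft_force: [-0.1, -0.2, 0.3]
grip_width: 0.0627
grip_force: 30.0
```

arm_command --deltas '[-1,0,0,0.001,0,0.6,0,0,0,0,1,0,0,0,0,1,0,0,0,0,1,0,0,-0.02,0,1,0,0,-0.03,0,1,0,0,-0.05,0,1,0,0,-0.05,0,1,0,0,0,0]'

```text
time: 24.45
position: [0.4503, -0.041, 0.2304]
tool_rot: [-0.0, 1.0, -0.001, 0.004]
ft_force: [0.4, 0.6, -0.5]
grip_width: 0.087
grip_force: 0.0
```

```bash
python3 - <<'E'
from h import *
o=status.get_obs();print(o["position"],np.linalg.inv(imaging.camera_params("wrist")["camera_from_world"])[:3,3]-o["position"])
print(tops((.4473,-.0408),.11,.13))
im,d,p=grab("top");w=world(p,d);m=(w[...,2]>.14)&(w[...,2]<.16)&(w[...,1]>.15)&(w[...,1]<.34);print("shelf edge x",np.percentile(w[m][:,0],2))
m=(w[...,2]>.16)&(w[...,1]>.1)&(w[...,1]<.4)&(w[...,0]>.55)&(w[...,0]<.75)
print(m.sum(),np.c_[w[m].min(0),w[m].max(0)].round(3).tolist()); save("t5.png",im[60:340,100:500])
E
```

```text
[ 0.45026109 -0.04096984  0.23039055] [-0.07775833  0.00122558  0.16241565]
(np.int64(70), 0.4256, -0.0416, 0.022, array([ 0.4219, -0.041 ,  0.1204]))
shelf edge x 0.709882799954766
5657 [[0.55, 0.75], [0.104, 0.284], [0.16, 0.799]]
```

View pics/t5.png

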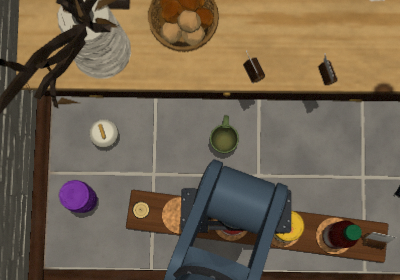

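The jam jar is placed under the arm, and the timer is at crop (104,133). The vase branches at upper left may overhang it, so I'll check their 3D position.

```bash
python3 - <<'E'
import numpy as np
w=np.load("top0.npz")["w"];v,u=np.mgrid[:480,:640]
p=w[(u>85)&(u<245)&(v<185)&(w[...,2]>.17)]
for a in np.arange(.2,.9,.05):
    q=p[(p[:,2]>=a)&(p[:,2]<a+.05)]
    if len(q): print(round(a,2),len(q),"x>",q[:,0].min().round(3),"y",np.percentile(q[:,1],[0,100]).round(3),"near",np.linalg.norm(q[:,:2]-[.64,.247],axis=1).min().round(3))
E
```

```text
0.2 1950 x> 0.731 y [0.165 0.327] near 0.092
0.25 1107 x> 0.737 y [0.156 0.331] near 0.098
0.3 1510 x> 0.731 y [0.161 0.328] near 0.092
0.35 1219 x> 0.69 y [0.167 0.31 ] near 0.052
0.4 891 x> 0.651 y [0.192 0.289] near 0.014
0.45 1084 x> 0.623 y [0.187 0.268] near 0.001
0.5 1016 x> 0.585 y [0.161 0.275] near 0.003
0.55 1000 x> 0.561 y [0.131 0.279] near 0.021
0.6 650 x> 0.534 y [0.102 0.284] near 0.033
0.65 196 x> 0.638 y [0.15  0.218] near 0.072
0.7 428 x> 0.609 y [0.13  0.186] near 0.063
0.75 417 x> 0.592 y [0.104 0.189] near 0.059
```

```bash
python3 - <<'E'
from h import *
o=status.get_obs();T=o["position"];print(T,np.round(o["q"],3))
for n in("top","side"):
    im,d,p=grab(n);w=world(p,d);r=w[(w[...,2]>T[2]+.03)]-T
    a=np.arctan2(T[1],T[0]);R=np.c_[r[:,0]*np.cos(a)+r[:,1]*np.sin(a),-r[:,0]*np.sin(a)+r[:,1]*np.cos(a),r[:,2]]
    for s in np.arange(-.3,.14,.03):
        q=R[(R[:,0]>=s)&(R[:,0]<s+.03)&(abs(R[:,1])<.15)]
        if len(q)>5: print(n,round(s,2),len(q),"lat",q[:,1].min().round(3),q[:,1].max().round(3),"zmax",np.percentile(q[:,2],99).round(3))
E
```

```text
[ 0.44736559 -0.04005825  0.22696228] [-0.339  0.285  1.85   0.     1.006 -1.91 ]
top -0.24 4298 lat 0.0 0.15 zmax 0.66
top -0.21 6659 lat -0.007 0.15 zmax 0.651
top -0.18 3367 lat -0.018 0.098 zmax 0.549
top -0.15 2708 lat -0.026 0.091 zmax 0.504
top -0.12 2394 lat -0.034 0.087 zmax 0.452
top -0.09 2364 lat -0.042 0.079 zmax 1.181
top -0.06 1302 lat -0.079 0.092 zmax 0.398
top -0.03 2532 lat -0.096 0.094 zmax 0.378
top -0.0 2063 lat -0.094 0.097 zmax 0.359
top 0.03 375 lat -0.091 0.054 zmax 0.343
side -0.3 119 lat 0.137 0.15 zmax 0.256
side -0.06 1356 lat -0.096 0.093 zmax 0.29
side -0.03 3514 lat -0.097 0.097 zmax 0.29
side -0.0 2394 lat -0.096 -0.001 zmax 0.29
side 0.03 305 lat -0.092 0.008 zmax 0.265
```

```bash
python3 - <<'E'
import numpy as np
w=np.load("top0.npz")["w"];v,u=np.mgrid[:480,:640]
p=w[(u>85)&(u<245)&(v<185)&(w[...,2]>.2)]
s2=np.load("side0.npz")["w"].reshape(-1,3);s2=s2[(s2[:,2]>.25)&(s2[:,0]>.5)&(s2[:,0]<.8)&(s2[:,1]>.1)&(s2[:,1]<.4)]
print("side pts",len(s2), s2.min(0) if len(s2) else "")
p=np.r_[p,s2]
for T in [(.6395,.247,.016),(.63,.247,.016),(.575,.247,.016),(.575,.247,.1)]:
    r=p-np.array(T);a=np.arctan2(T[1],T[0])
    s=r[:,0]*np.cos(a)+r[:,1]*np.sin(a);l=-r[:,0]*np.sin(a)+r[:,1]*np.cos(a)
    top=np.interp(s,[-.24,-.2,-.165,-.135,-.105,-.06,-.03,0,.03,.06],[.66,.62,.549,.504,.452,.41,.398,.378,.359,.343])
    k=(s<.07)&(l>-.1)&(l<.11);c=r[k,2]-top[k];i=np.argsort(c)[:1]
    print(T,k.sum(),"clear",np.sort(c)[[0,5,20,60]].round(3),"at s,l,z",s[k][i].round(3),l[k][i].round(3),p[k][i].round(3))
    kk=k&(r[:,2]-top<.06);print("  l range of near",np.round([l[kk].min(),l[kk].max()],3) if kk.any() else "")
E
```

```text
side pts 2758 [0.67645208 0.1790967  0.25008508]
(0.6395, 0.247, 0.016) 4017 clear [-0.     0.004  0.009  0.018] at s,l,z [0.068] [-0.038] [[0.716 0.236 0.359]]
  l range of near [-0.049 -0.012]
(0.63, 0.247, 0.016) 3682 clear [0.011 0.016 0.023 0.03 ] at s,l,z [0.068] [-0.04] [[0.708 0.235 0.37 ]]
  l range of near [-0.052 -0.02 ]
(0.575, 0.247, 0.016) 2047 clear [0.088 0.095 0.107 0.121] at s,l,z [0.07] [-0.04] [[0.655 0.238 0.447]]
  l range of near 
(0.575, 0.247, 0.1) 2047 clear [0.004 0.011 0.023 0.037] at s,l,z [0.07] [-0.04] [[0.655 0.238 0.447]]
  l range of near [-0.059 -0.018]
```

The branches overhang the timer from about z = 0.36 upward. I'll come down in the clear at (0.58, 0.10), slide in low, and grip 7 mm short of centre, which still keeps the timer's widest point within the pads.

arm_command --deltas '[1,-0.0332,0.0352,0,0,1,-0.0332,0.0352,0,0,1,-0.0332,0.0352,0,0,1,-0.0332,0.0352,0,0,1,0,0,0.049,0,1,0,0,0.049,0,1,0,0,0.049,0,1,0,0,0.049,0,1,0,0,0,0,1,0,0,0,0]'

```text
time: 25.9
position: [0.5807, 0.1005, 0.0312]
tool_rot: [-0.0, 1.0, -0.0, -0.0]
ft_force: [0.7, 0.4, 0.0]
grip_width: 0.0873
grip_force: 0.0
```

```bash
python3 - <<'E'
from h import *
T=status.get_obs()["position"];print(T)
P=[]
for n in("top","side"):
    im,d,p=grab(n);w=world(p,d).reshape(-1,3);w0=np.load(n+"0.npz")["w"].reshape(-1,3)
    new=(np.linalg.norm(w-w0,axis=1)>.03)&(w[:,2]>.05);P.append(w[new]) # what was not there before: the arm
    save(n+"6.png",im)
A=np.vstack(P)-T
v,u=np.mgrid[:480,:640];w=np.load("top0.npz")["w"];b=w[(u>85)&(u<245)&(v<185)&(w[...,2]>.2)]
s2=np.load("side0.npz")["w"].reshape(-1,3);b=np.r_[b,s2[(s2[:,2]>.25)&(s2[:,0]>.5)&(s2[:,0]<.8)&(s2[:,1]>.1)&(s2[:,1]<.4)]]
from scipy.spatial import cKDTree
a0=np.arctan2(T[1],T[0])
for t in[(.58,.247,.03),(.61,.247,.012),(.632,.247,.012),(.632,.247,.02)]:
    t=np.array(t);g=np.arctan2(t[1],t[0])-a0;c,s=np.cos(g),np.sin(g)
    Q=A@np.array([[c,s,0],[-s,c,0],[0,0,1]])+t   # radial turn with base
    Q=Q[Q[:,2]>.15]
    d,i=cKDTree(Q).query(b);k=d.argmin();print(t,d[k].round(3),b[k].round(3),Q[i[k]].round(3))
E
```

```text
[0.58070001 0.10054348 0.03116894]
[0.58  0.247 0.03 ] 0.002 [0.934 0.294 0.2  ] [0.936 0.295 0.199]
[0.61  0.247 0.012] 0.001 [0.888 0.228 0.205] [0.889 0.228 0.206]
[0.632 0.247 0.012] 0.006 [0.915 0.237 0.205] [0.915 0.232 0.202]
[0.632 0.247 0.02 ] 0.002 [0.935 0.248 0.222] [0.935 0.246 0.222]
```

```bash
python3 - <<'E'
from h import *
from scipy.spatial import cKDTree
T=status.get_obs()["position"];P=[]
for n in("top","side"):
    im,d,p=grab(n);w=world(p,d).reshape(-1,3);w0=np.load(n+"0.npz")["w"].reshape(-1,3)
    P.append(w[(np.linalg.norm(w-w0,axis=1)>.03)&(w[:,2]>.05)])
A=np.vstack(P)-T
A=A[(A[:,0]<.085)&(abs(A[:,1])<.2)&(A[:,2]>.1)]
cnt=cKDTree(A).query_ball_point(A,.01,return_length=True);A=A[cnt>4]
print("front x",np.percentile(A[:,0],99.9))
for lo in(-.1,-.05,0,.03):
    q=A[(A[:,0]>lo)&(A[:,0]<lo+.03)];print(lo,q[:,2].max().round(3),q[:,1].min().round(3),q[:,1].max().round(3))
v,u=np.mgrid[:480,:640];w=np.load("top0.npz")["w"];b=w[(u>85)&(u<245)&(v<185)&(w[...,2]>.2)]
s2=np.load("side0.npz")["w"].reshape(-1,3);b=np.r_[b,s2[(s2[:,2]>.25)&(s2[:,0]>.5)&(s2[:,0]<.8)&(s2[:,1]>.1)&(s2[:,1]<.4)]]
a0=np.arctan2(T[1],T[0])
for t in[(.58,.247,.03),(.61,.247,.012),(.632,.247,.012),(.632,.247,.025)]:
    t=np.array(t);g=np.arctan2(t[1],t[0])-a0;c,s=np.cos(g),np.sin(g)
    Q=A@np.array([[c,s,0],[-s,c,0],[0,0,1]])+t
    d,i=cKDTree(Q).query(b);k=d.argmin();print(t,d[k].round(3),b[k].round(3),Q[i[k]].round(3))
E
```

```text
front x 0.03368718238149414
-0.1 0.535 -0.059 0.056
-0.05 0.418 -0.096 0.097
0 0.365 -0.097 0.057
0.03 0.333 -0.093 0.055
[0.58  0.247 0.03 ] 0.079 [0.687 0.236 0.396] [0.622 0.213 0.359]
[0.61  0.247 0.012] 0.056 [0.568 0.212 0.567] [0.514 0.204 0.551]
[0.632 0.247 0.012] 0.036 [0.568 0.212 0.567] [0.535 0.206 0.551]
[0.632 0.247 0.025] 0.032 [0.568 0.212 0.567] [0.537 0.209 0.559]
```

The predicted clearance to the branches is about 35 mm at the grasp pose, so I'm going in.

arm_command --deltas '[1,0,0.0368,0.0045,0,1,0,0.0368,0.0045,0,1,0,0.0368,0.0045,0,1,0,0.0369,0.0045,0,1,0,0,0,0,1,-0.013,0,0,0,1,-0.013,0,0,0,1,-0.013,0,0,0,1,-0.013,0,0,0,1,0,0,0,0]'

```text
time: 27.35
position: [0.6343, 0.2474, 0.0131]
tool_rot: [0.001, 1.0, 0.0, 0.001]
ft_force: [0.5, -0.2, -0.1]
grip_width: 0.0869
grip_force: 0.0
```

arm_command --deltas '[-1,0,0,0,0,-1,0,0,0,0,-1,0,0,0,0,-1,0,0,0,0,-1,0,0,0,0,-1,0,0,-0.008,0,-1,0.01,0,0,0,-1,0.02,0,0,0,-1,0.022,0,0,0,-1,0,0,0,0]' --newtons 20

```text
time: 28.6
position: [0.5776, 0.2478, 0.0208]
tool_rot: [-0.001, 1.0, -0.0, -0.002]
ft_force: [0.7, 0.5, -2.5]
grip_width: 0.0619
grip_force: 19.8
```

arm_command --deltas '[-1,0,-0.0368,-0.005,0,-1,0,-0.0368,-0.005,0,-1,0,-0.0368,-0.005,0,-1,0,-0.0368,-0.005,0,-1,0,0,-0.05,0,-1,0,0,-0.05,0,-1,0,0,0,0.1745,-1,0,0,0,0.1745,-1,0,0,0,0.1745,-1,0,0,0,0.1745,-1,0,0,0,0.1745,-1,0,0,0,0.1745]'

```text
time: 30.1
position: [0.5817, 0.1004, 0.1414]
tool_rot: [0.502, 0.865, 0.0, 0.001]
ft_force: [-0.3, 0.3, -1.2]
grip_width: 0.0615
grip_force: 19.8
```

arm_command --deltas '[-1,0,0,0,0.1745,-1,0,0,0,0.1745,-1,0,0,0,0.1745,-1,-0.005,-0.03,0,0,-1,-0.005,-0.03,0,0,-1,-0.005,-0.03,0,0,-1,-0.005,-0.0294,0,0,-1,0,0,0.05,0,-1,0,0,0.03,0,-1,0,0,0.01,0,-1,0,0,0,0,-1,0,0,0,0]'

```text
time: 31.6
position: [0.4623, 0.0805, 0.052]
tool_rot: [0.707, 0.707, 0.001, 0.001]
ft_force: [0.1, 0.4, -1.0]
grip_width: 0.0617
grip_force: 19.8
```

```bash
python3 - <<'E'
from h import *
im,d,p=grab("side");save("s7.png",im[150:400,180:500])
E
```

```text
(no output)
```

View pics/s7.png

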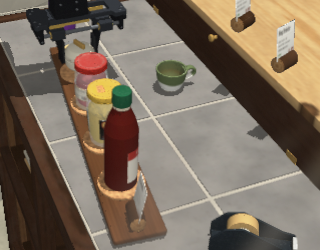

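The jam jar, mustard jar and bottle stand in a row, and the timer is held over its coaster at about crop (75,65). I'll lower it now.

arm_command --deltas '[-1,0,0,0.008,0,-1,0,0,0.004,0,-1,0,0,0.001,0,-1,0,0,0.001,0,-1,0,0,0,0]'

```text
time: 32.28
position: [0.4611, 0.0806, 0.0371]
tool_rot: [0.707, 0.707, 0.0, 0.0]
ft_force: [0.1, -0.4, -1.7]
grip_width: 0.0617
grip_force: 19.8
```

arm_command --deltas '[-1,0,0,0.001,0,-1,0,0,0.001,0,-1,0,0,0,0]'

```text
time: 32.65
position: [0.4612, 0.0807, 0.0368]
tool_rot: [0.707, 0.707, 0.0, 0.0]
ft_force: [-2.1, -0.7, 15.4]
grip_width: 0.062
grip_force: 19.8
```

arm_command --deltas '[0.6,0,0,0,0,1,0,0,0,0,1,0,0,0,0,1,0,0,-0.02,0,1,0,0,-0.05,0,1,0,0,-0.05,0,1,0,0,-0.05,0,1,0.05,-0.04,0,0,1,0.05,-0.04,0,0,1,0.05,-0.02,0,0,1,0.05,0,0,0,1,0.05,0,0,0]'

```text
time: 34.15
position: [0.3623, 0.3297, 0.205]
tool_rot: [0.707, 0.707, -0.0, 0.0]
ft_force: [0.6, -0.4, 0.6]
grip_width: 0.0873
grip_force: 0.0
```

arm_command --deltas '[1,0.05,0,0,0,1,0.05,0,0,0,1,0.05,0,0,0,1,0,0,0,0,1,0,0,0,0]'

```text
time: 34.78
position: [0.3621, 0.4772, 0.2042]
tool_rot: [0.707, 0.707, -0.001, 0.0]
ft_force: [-1.1, -0.3, 0.1]
grip_width: 0.0871
grip_force: 0.0
```

```bash
python3 - <<'E'
from h import *
for n,c,zl,zh in[("S",(.4203,-.2689),.2,.225),("M",(.4339,-.1546),.125,.145),("J",(.4473,-.0408),.11,.13),("T",(.4607,.0736),.06,.085),("tea",(.4718,.1608),.03,.04),("card",(.412,-.357),.05,.12)]:
    print(n,c,tops(c,zl,zh,.05 if n!="card" else .035))
im,d,p=grab("top");save("t8.png",im[140:360,130:530])
E
```

```text
S (0.4203, -0.2689) (np.int64(235), 0.4203, -0.2689, 0.0163, array([ 0.4196, -0.2682,  0.2132]))
M (0.4339, -0.1546) (np.int64(761), 0.4347, -0.1543, 0.0321, array([ 0.4342, -0.1537,  0.136 ]))
J (0.4473, -0.0408) (np.int64(734), 0.4479, -0.0413, 0.032, array([ 0.4476, -0.0411,  0.121 ]))
T (0.4607, 0.0736) (np.int64(593), 0.4607, 0.0707, 0.0312, array([0.4604, 0.0707, 0.0687]))
tea (0.4718, 0.1608) (np.int64(50), 0.4748, 0.1492, 0.0304, array([0.4718, 0.1606, 0.0326]))
card (0.412, -0.357) (np.int64(171), 0.4186, -0.3581, 0.025, array([ 0.4168, -0.3576,  0.0777]))
```

View pics/t8.png

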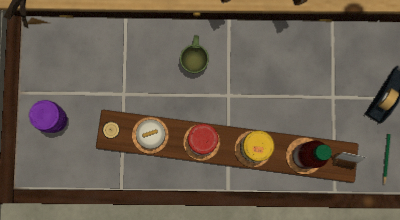

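All four stand within 3 mm of their coaster centres, in order: bottle (crop 318,155), mustard (257,147), jam (202,140) and timer (150,134). The tea light (110,129) and card (348,160) have not moved.

```bash
python3 -c "
from rig import order
print(order.hand_in())"
```

```text
the job is handed in; nothing more can be done
None
```

I handed the job in with the syrup bottle, mustard jar, jam jar and kitchen timer upright in that order from the price card to the tea light. Each measured within 3 mm of its coaster's centre, the card and the tea light had not moved, and about 35 s of the 99 s were used.

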